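# Rack the demoulded plaster plaques by height

### The arm

A 6-joint arm with a two-finger parallel gripper is mounted at the origin on a cart in front of the work surface, level with it; the furniture and walls round the work are solid. World frame = base frame: x ahead of the robot, y to its left, z up, the work surface at z = 0. Lengths are in m, angles in rad, forces in N, time in s.
With the tool pointing down it reaches from about 0.275 to 0.75 m from the base axis. Payload 10.2 kg.
Tool frame: the origin (TCP) lies midway between the tips of the shut fingers; the grasp point (between the pads) lies 19 mm behind it; z points along the fingers, y is the line along which they close (so a half turn about z gives the same grasp; the last joint's range is limited). The gripper opens to 88 mm and grips with 3 to 60 N. Pads are 18 mm wide; open, the fingers measure 123 mm over their backs; the gripper's body (75 mm by 187 mm) begins 45 mm behind the grasp point.
Start: joints at [-1.537, 0.313, 1.498, -0, 1.331, -0.223], TCP at [0.133, -0.508, 0.239] pointing down, gripper open.
Joint ranges: [-2.94, 2.94], [-0.97, 2.17], [0.19, 2.56], [-1.23, 4.37], [0.02, 3.11], [-2.88, 2.88]. Speed limits (rad/s): [2.39, 2.39, 3.01, 3.14, 3.14, 3.14].

### API

Orientations are given as a unit quaternion [x, y, z, w].
In Python, from bench import r gives the robot as it stands. The module is installed in compiled form; this text tells all that it offers.
- The arm moves only by the tool play_rows, never from a script. Its argument "commands" is a list of rows, each a list of 7 numbers: the turn, a rotation vector about the tool's x, y, z in rad, then the shift along the tool's x, y, z in mm, then the finger opening in mm, from 0 to 88.1. In form: [[ax, ay, az, tx, ty, tz, jaw], ...]. A call has 1 to 8 rows; each row shifts and turns the commanded pose from where the row before left it, along the tool's axes as they then stand; what a row does not reach is not made up. A row lasts 1/8 s, in which the tool goes at most 62.5 mm and 10.7 degrees, less where a joint would pass 70% of its speed; a pose out of reach is approached as far as the arm can. A call with a gripper value outside its range is refused whole. The fingers move at their own pace and stop on an object; the grip force is fixed at half the most. Time passes only in rows, so rows that do not move let the fingers close. It gives the time, the measured TCP pose, the force, the opening and the grip force at its end, in the units of the state.
- r.observe(): the state, without advancing time (a new reading comes with each control period).
- r.camera(name): name is "scene" or "side" or "wrist"; returns the picture (400x640x3 uint8, blue, green, red); there is no depth.
- r.get_calibration(name): a dict with "camera_matrix" (3x3 intrinsics, pixels), "world_from_camera" (4x4, takes a point from camera to world coordinates); the wrist camera has in their place "mount" (4x4, takes a point from camera to tool coordinates, whose origin is the TCP and whose axes are the flange's). Camera axes: x right, y down, z forward; pixel columns grow to the right and rows downward; lengths in m; the calibration is good to about 2 mm. A picture is of the moment at which its call begins: read the wrist's pose just before it. get_calibration takes no time and is no camera call.
- r.hand_in(): hands the job in; it is judged then, once.
The state is a dict: "t": time; "joint_pos": joint angles; "joint_vel": joint speeds; "tau": joint torques, N m; "eef_pos": TCP position; "orientation": TCP orientation; "ft_force": force on the tool from outside, world axes, zero at the start; "torque": the same for the moment, N m; "opening": finger opening in m; "grip_force": force on a finger pad.
Only numpy, scipy, OpenCV 4.12 (cv2) and the standard library are available. Lean on these libraries where they do the work, as an engineer would, in place of code of your own. Each camera call takes 0.05 s, during which the arm holds its last target. There are 200 camera calls.

### The job

The three plaster plaques have to dry on edge in the wooden rack in order of height: the tallest in the slot next to the rack's high end board, the middle one in the middle slot, the shortest in the last slot. The middle-sized one already stands in the slot by the end board and has to move over; lift the other two out of the leaning rubber mould. Set each down gently, square end down and fully home in its slot, and let go; do not disturb the bottle, the rubber bowl or the stone cast.

Things in the scene. Friction and masses are not known exactly. Their poses are not given: they have to be found in the camera images.
- plaque_tall: plaster plaque, a flat board 12 mm thick (its x), 80 mm wide (its y), 150 mm tall (its z), about 170 g; the foot (origin, centre of the foot edge) is square-cornered, the top has two corners rounded 15 mm; front and back are alike. Starts in one of the two mould pockets, leaning up to 0.1 rad further than the pocket through its play.
- plaque_short: plaster plaque, a flat board 12 mm thick (its x), 80 mm wide (its y), 100 mm tall (its z), about 115 g; the foot (origin, centre of the foot edge) is square-cornered, the top has two corners rounded 15 mm; front and back are alike. Starts in the other mould pocket.
- plaque_medium: plaster plaque, a flat board 12 mm thick (its x), 80 mm wide (its y), 125 mm tall (its z), about 145 g; the foot (origin, centre of the foot edge) is square-cornered, the top has two corners rounded 15 mm; front and back are alike. Starts upright in the rack slot next to the high end board.
- mould: fixed dark rubber mould with two pockets on an aluminium base 160 x 116 mm; origin centre of underside, z up. The pockets open upward and lean 0.52 rad (30 degrees) from vertical towards the mould's -x, which faces the robot, so the plaques lean towards the robot: draw them out along their own length. Pockets are 15 mm thick, 84 mm wide, 52 mm apart along x.
- pocket_near (a point): centre of the floor of the pocket nearer the robot, 18 mm above the bench; the plaque's foot centre rests here. Measured along a plaque from its foot, the wall under it (robot side, 14 mm thick) reaches 64 mm, the wall over it and the side cheeks 40 mm; above that the plaque is bare.
- pocket_far (a point): the same for the pocket farther from the robot. The two plaques are about 33 mm clear of each other; a tall plaque in the near pocket is in the way of a gripper body reaching for a short one here.
- rack: light wooden drying rack with three slots, 112 (x) x 138 (y) mm, fixed; origin: centre of the underside, z up. Slots are side by side along y, 42 mm apart, each running along x. A slot is 16 mm wide (y), 98 mm long between low lips (x); its floor is 10 mm above the bench and its sides reach 46 mm above the bench. At the +y end stands an end board 12 mm thick and 75 mm high.
- slot_end (a point): centre of the floor of the slot next to the high end board (rack y = +42 mm)
- slot_mid (a point): centre of the floor of the middle slot (rack y = 0)
- slot_open (a point): centre of the floor of the slot farthest from the end board (rack y = -42 mm)
- bottle: bystander: small bottle, 40 x 42 mm, 105 mm tall, standing between mould and rack; origin centre of underside
- bowl: bystander: dark green rubber mixing bowl, 108 mm across, 89 mm tall; origin centre of underside
- cast: bystander: pale stone cast of a jaw, 60 x 71 x 41 mm; origin centre of underside
Things that resemble listed ones, but are neither listed nor needed, are in the scene too. What is shaped like the plaque_medium but red is not meant.

How it is judged:
At the end, for the whole second after the job is handed in: Each plaque stands in its slot (tall: next to the end board, medium: middle, short: last), square foot down: foot centre within 13 mm of the slot centre and less than 5 mm above its floor, upright within 0.16 rad, square to the slot within 0.16 rad, at rest (horizontal distance between plaque_tall and slot_end below 0.013 m and z of plaque_tall in the frame of slot_end below 0.005 m and angle between each of plaque_tall, plaque_medium, plaque_short's own z axis and vertical below 0.16 rad and angle between the x axis of each of plaque_tall, plaque_medium, plaque_short and the y axis of rack, either way round below 0.16 rad and linear speed of each of plaque_tall, plaque_medium, plaque_short below 0.02 m/s and horizontal distance between plaque_medium and slot_mid below 0.013 m and z of plaque_medium in the frame of slot_mid below 0.005 m and horizontal distance between plaque_short and slot_open below 0.013 m and z of plaque_short in the frame of slot_open below 0.005 m); the robot touches nothing.
It fails at once if the bottle is moved more than 3 cm or tipped (distance of bottle from where it was at the start of the episode above 0.03 m or angle between bottle's own z axis and vertical above 0.35 rad).
It fails at once if the bowl is moved more than 3 cm or tipped (distance of bowl from where it was at the start of the episode above 0.03 m or angle between bowl's own z axis and vertical above 0.35 rad).
It fails at once if the cast is moved more than 3 cm or tipped (distance of cast from where it was at the start of the episode above 0.03 m or angle between cast's own z axis and vertical above 0.35 rad).
It fails at once if a plaque is knocked or dropped on the rack (over 45 N) (contact force between any of plaque_tall, plaque_medium, plaque_short and rack above 45 N).
It also fails if it takes over 72 s, if anything falls off the work surface, if the arm or the gripper's body presses on something with over 40 N, if the wrist force passes 120 N, or if a joint passes its speed limit or range.

## Working session

There is one attempt and no reset: what is moved stays moved. The work goes in short steps, Python scripts to look and compute and a tool call to move; the robot and the scene stay as the last step left them, time stands still between calls to the robot, and variables do not carry over. Pictures are saved under pics/ and viewed, at most 12 in all, crops included, and the job is handed in when it is done.

Besides the shell and the picture viewer there is one more tool, called after "Request:" as a command line: name --pt "numbers of a row" for each row, then --argument value for the rest. play_rows: Moves the arm, as the interface text tells. Its arguments: {"type":"object","properties":{"commands":{"type":"array","items":{"type":"array","items":{"type":"number"}}}},"required":["commands"]}

```bash
mkdir -p pics; python3 - <<'E'
from bench import r
import cv2, numpy as np
s=r.observe(); print(s['t'],s['eef_pos'],s['orientation'],s['opening'])
for n in ['scene','side']:
    im=r.camera(n); cv2.imwrite(f'pics/{n}0.png',im)
    c=r.get_calibration(n); print(n,np.round(c['camera_matrix'],1).tolist(),np.round(c['world_from_camera'],4).tolist())
print(np.round(r.get_calibration('wrist')['mount'],4).tolist(),np.round(r.get_calibration('wrist')['camera_matrix'],1).tolist())
E
```

```text
0.0 [ 0.13332724 -0.50754289  0.23817383] [ 9.91767127e-01  1.28052979e-01  6.39906224e-05 -6.30093404e-04] 0.08821306475791166
scene [[408.7, 0.0, 315.6], [0.0, 408.7, 186.5], [0.0, 0.0, 1.0]] [[0.4349, -0.3475, 0.8307, -0.6692], [-0.9005, -0.1671, 0.4016, -0.4331], [-0.0007, -0.9227, -0.3856, 0.6096], [0.0, 0.0, 0.0, 1.0]]
side [[428.1, 0.0, 317.5], [0.0, 428.1, 193.1], [0.0, 0.0, 1.0]] [[-0.9167, 0.343, -0.2051, 0.8983], [0.3995, 0.7977, -0.4517, 1.0006], [0.0087, -0.496, -0.8683, 1.6772], [0.0, 0.0, 0.0, 1.0]]
[[-0.0008, -0.956, -0.2933, 0.0765], [1.0, -0.0008, -0.0002, 0.0], [-0.0, -0.2933, 0.956, -0.1466], [0.0, 0.0, 0.0, 1.0]] [[294.0, 0.0, 325.2], [0.0, 294.0, 200.1], [0.0, 0.0, 1.0]]
```

View pics/scene0.png

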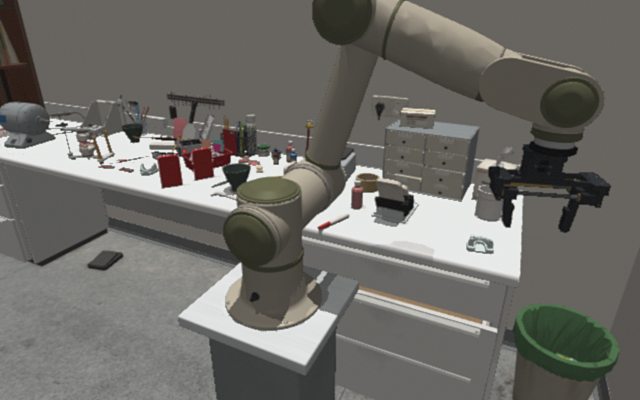

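View pics/side0.png

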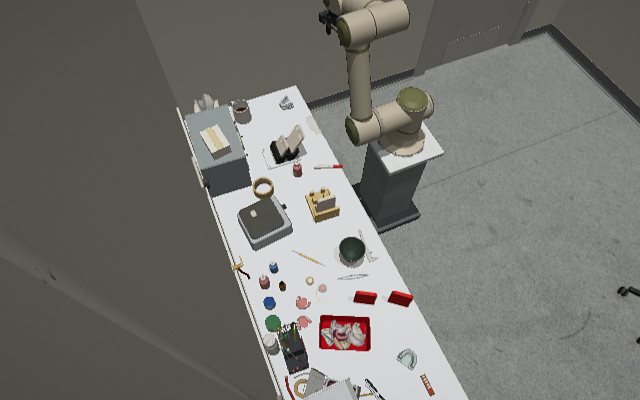

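The scene view shows the mould at about (395,205), the bottle at (357,193) and the cast at (480,243); the arm hides the rack. The side view shows the mould at (288,150), the bottle at (297,169), the rack with one pale plaque at (322,203), the bowl at (352,250) and the cast at (287,103). The two red boards at (365,297) and (400,298) are decoys. I'll enlarge the side view.

```bash
cat > h.py <<'E'
import numpy as np, cv2
from bench import r
def ray(n,u,v,s=None):
    c=r.get_calibration(n);K=c['camera_matrix'];T=c.get('world_from_camera')
    d=T[:3,:3]@np.linalg.solve(K,[u,v,1]);return T[:3,3],d
def onz(n,u,v,z):
    o,d=ray(n,u,v);return o+d*(z-o[2])/d[2]
def proj(n,P,T=None):
    c=r.get_calibration(n);T=c['world_from_camera'] if T is None else T
    p=(np.atleast_2d(P)-T[:3,3])@T[:3,:3];q=p@np.array(c['camera_matrix']).T;return q[:,:2]/q[:,2:]
E
python3 - <<'E'
from h import *
im=cv2.imread('pics/side0.png')
a=cv2.resize(im[120:225,255:355],None,fx=5.7,fy=5.7,interpolation=cv2.INTER_CUBIC)
cv2.imwrite('pics/sidecrop.png',a)
for n,u,v in [('mould',288,153),('bottle',297,175),('rack',322,212),('bowl',352,260),('cast',287,106)]: print(n,onz('side',u,v,0).round(3))
E
```

```text
mould [ 0.543 -0.129  0.   ]
bottle [0.55  0.002 0.   ]
rack [0.522 0.224 0.   ]
bowl [0.498 0.477 0.   ]
cast [ 0.44  -0.402  0.   ]
```

View pics/sidecrop.png

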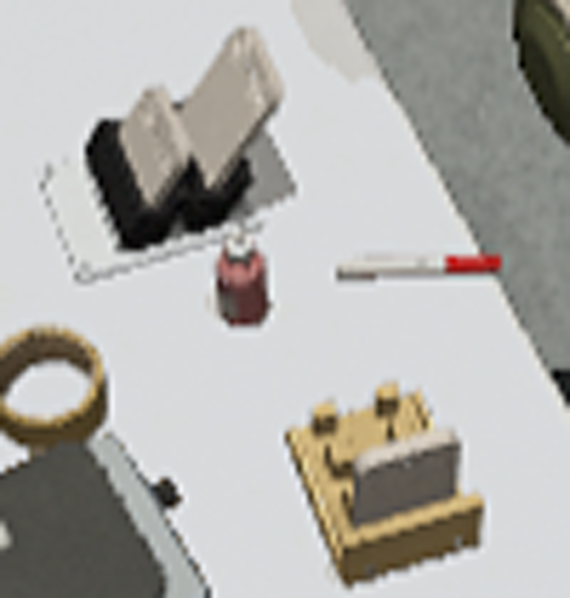

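The crop shows the tall plaque in the near pocket at about crop (235,100) and the short one in the far pocket at (155,145). The medium plaque stands at (405,475), next to the high end board at (410,550). The bottle is at (243,285). All of this agrees with the positions I measured. Next I'll move above the area for a closer wrist view.

```bash
cat >> h.py <<'E'
from scipy.spatial.transform import Rotation as Ro
import json
def down(psi): # tool x at yaw psi, tool z down
    c,s=np.cos(psi),np.sin(psi);return np.array([[c,s,0],[s,-c,0],[0,0,-1.]])
def plan(tg,start=None,lim=58,ang=0.17):
    """tg: list of (pos m, R or None, jaw mm[, lim mm/row]); prints rows from the current pose."""
    s=r.observe();p=np.array(s['eef_pos']);R=Ro.from_quat(s['orientation'])
    if start: p,R=np.array(start[0]),Ro.from_matrix(start[1])
    out=[]
    for t in tg:
        P,Rt,j=t[:3];L=t[3] if len(t)>3 else lim
        Rt=R if Rt is None else Ro.from_matrix(Rt);P=np.array(P,float)
        n=int(max(np.ceil(np.linalg.norm(P-p)*1e3/L-1e-6),np.ceil((R.inv()*Rt).magnitude()/ang-.02),1));p0,R0=p,R
        rv=(R0.inv()*Rt).as_rotvec()
        for k in range(1,n+1):
            Pk=p0+(P-p0)*k/n;Rk=R0*Ro.from_rotvec(rv*k/n)
            a=np.round((R.inv()*Rk).as_rotvec(),3);d=np.round(R.inv().apply(Pk-p)*1e3,1)
            p=p+R.apply(d/1e3);R=R*Ro.from_rotvec(a);out.append([*a.tolist(),*d.tolist(),j])
    for i in range(0,len(out),8): print(json.dumps([[x+0 for x in o] for o in out[i:i+8]]).replace('.0,',',').replace('-0,','0,'))
    return p,R
def st():
    s=r.observe();R=Ro.from_quat(s['orientation']).as_matrix()
    print('t',round(s['t'],2),'p',np.round(s['eef_pos'],4),'x',R[:,0].round(3),'z',R[:,2].round(3),'q',np.round(s['joint_pos'],2),'F',np.round(s['ft_force'],1),'op',round(s['opening']*1e3,1),'g',s['grip_force'])
    return s
def wpic(name):
    s=r.observe();c=r.get_calibration('wrist');T=np.eye(4);T[:3,:3]=Ro.from_quat(s['orientation']).as_matrix();T[:3,3]=s['eef_pos']
    T=T@c['mount'];im=r.camera('wrist');cv2.imwrite(f'pics/{name}.png',im);np.save(f'pics/{name}.npy',T);return im,T
def wz(name,u,v,z):
    T=np.load(f'pics/{name}.npy');d=T[:3,:3]@np.linalg.solve(r.get_calibration('wrist')['camera_matrix'],[u,v,1]);return T[:3,3]+d*(z-T[2,3])/d[2]
E
python3 -c "
from h import *
plan([((0.50,0.08,0.36),down(0),88)],lim=55)"
```

```text
[[0, 0, 0.02, 38.8, -36.6, -9.3, 88], [0, 0, 0.02, 38, -37.3, -9.3, 88], [0, 0, 0.019, 37.3, -38.1, -9.4, 88], [0, 0, 0.02, 36.5, -38.8, -9.3, 88], [0, 0, 0.02, 35.8, -39.5, -9.3, 88], [-0.001, 0, 0.02, 34.9, -40.2, -9.3, 88], [0, 0, 0.019, 34.2, -40.9, -9.4, 88], [0, 0, 0.02, 33.3, -41.5, -9.3, 88]]
[[0, 0, 0.02, 32.6, -42.2, -9.4, 88], [0, 0, 0.02, 31.6, -42.8, -9.3, 88], [0, 0, 0.019, 30.8, -43.5, -9.4, 88], [0, 0, 0.02, 30, -44, -9.3, 88], [0, 0, 0.02, 29.1, -44.7, -9.4, 88]]
```

Request:
play_rows --pt "0 0 0.02 38.8 -36.6 -9.3 88" --pt "0 0 0.02 38 -37.3 -9.3 88" --pt "0 0 0.02 37.3 -38.1 -9.4 88" --pt "0 0 0.02 36.5 -38.8 -9.3 88" --pt "0 0 0.02 35.8 -39.5 -9.3 88" --pt "0 0 0.02 35 -40 -9.3 88" --pt "0 0 0.02 34 -41 -9.4 88" --pt "0 0 0.02 33 -41.5 -9.3 88"

```text
t: 1.1
eef_pos: [0.3594, -0.1448, 0.3136]
orientation: [0.999, 0.048, 0.0, 0.0]
ft_force: [0.7, 0.5, -0.2]
opening: 0.0879
grip_force: 0.0
```

Request:
play_rows --pt "0 0 0.02 32.6 -42.2 -9.4 88" --pt "0 0 0.02 31.6 -42.8 -9.3 88" --pt "0 0 0.02 31 -43.5 -9.4 88" --pt "0 0 0.02 30 -44 -9.3 88" --pt "0 0 0.02 29 -44.7 -9.4 88" --pt "0 0 0 0 0 0 88"

```text
t: 1.85
eef_pos: [0.5013, 0.0816, 0.3596]
orientation: [1.0, 0.0, -0.0, -0.0]
ft_force: [0.6, -0.3, -0.8]
opening: 0.0879
grip_force: 0.0
```

```bash
python3 -c "
from h import *
st();im,T=wpic('w1');print(T.round(3).tolist())"
```

```text
t 1.85 p [0.5013 0.0816 0.3596] x [ 1.     0.001 -0.001] z [-0.001  0.    -1.   ] q [-0.07  0.22  1.31  0.    1.61  1.5 ] F [ 0.6 -0.3 -0.8] op 87.9 g 0.0
[[-0.0, -0.956, -0.294, 0.578], [-1.0, 0.0, 0.0, 0.082], [-0.0, 0.294, -0.956, 0.506], [0.0, 0.0, 0.0, 1.0]]
```

View pics/w1.png

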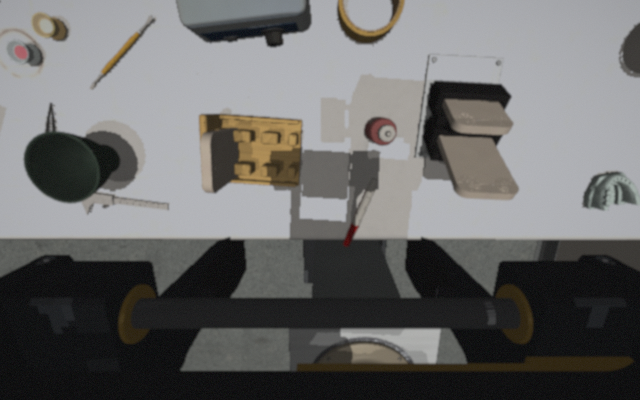

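The wrist view shows the rack at about (250,150) with the medium plaque at (215,160), the bottle at (380,131), the mould base at (455,130), the short plaque at (478,115), the tall one at (478,167) and the bowl at (62,165). I'll enlarge the rack and the mould.

```bash
python3 - <<'E'
from h import *
im=cv2.imread('pics/w1.png')
a=cv2.resize(im[105:195,195:310],None,fx=3.4,fy=3.4,interpolation=cv2.INTER_CUBIC)
b=cv2.resize(im[48:208,415:525],None,fx=3.6,fy=3.6,interpolation=cv2.INTER_CUBIC)
o=np.zeros((b.shape[0],a.shape[1]+b.shape[1],3),np.uint8);o[:a.shape[0],:a.shape[1]]=a;o[:,a.shape[1]:]=b
print(a.shape,b.shape);cv2.imwrite('pics/w1c.png',o)
E
```

```text
(306, 391, 3) (576, 396, 3)
```

View pics/w1c.png

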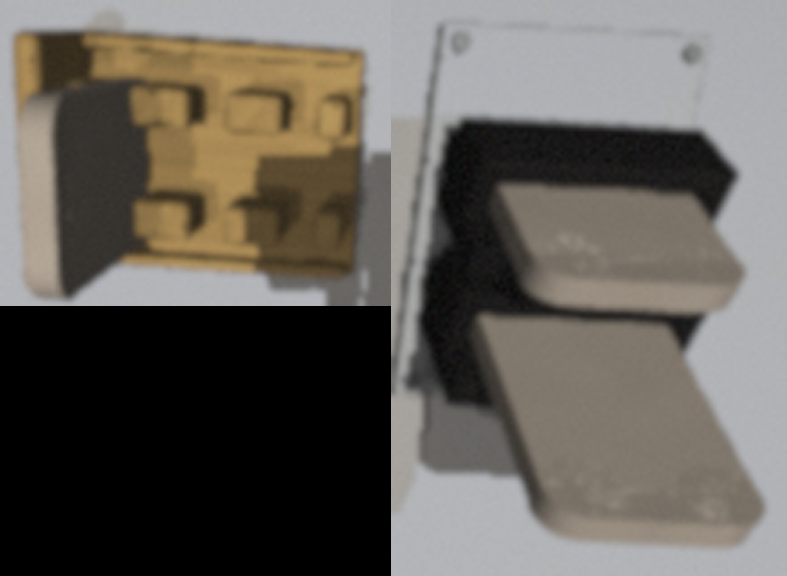

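The crop shows the rack's open-end corners at crop (362,50) and (352,273), the end-board top corner at (15,33) and the divider tops at (228-284,112). The mould base's far corners are at (440,22) and (708,35). I'll fit both poses from these.

```bash
cat > fit.py <<'E'
from h import *
from scipy.optimize import least_squares
T=np.load('pics/w1.npy')
def fit(pts,x0,off,sc):
    # pts: (u,v or None each, local xyz m)
    def W(q,L): c,s=np.cos(q[2]),np.sin(q[2]);return np.array([q[0]+c*L[0]-s*L[1],q[1]+s*L[0]+c*L[1],L[2]])
    def f(q):
        e=[]
        for u,v,L in pts:
            a=proj('wrist',W(q,L),T)[0]
            if u is not None: e.append(a[0]-(off[0]+u/sc))
            if v is not None: e.append(a[1]-(off[1]+v/sc))
        return np.array(e)
    s=least_squares(f,x0,loss='soft_l1');print(s.x.round(4),'res',f(s.x).round(1));return s.x
if __name__=='__main__':
    m=1e-3
    for zb in (10,18):
        fit([(15,33,(56*m,69*m,75*m)),(362,50,(56*m,-69*m,zb*m)),(352,273,(-56*m,-69*m,zb*m)),(228,None,(30*m,-8*m,46*m)),(284,None,(30*m,-34*m,46*m)),(320,None,(30*m,-50*m,46*m))],[.52,.22,0],(195,105),3.4)
    for zb in (2,8):
        fit([(440-391,22,(80*m,58*m,zb*m)),(708-391,35,(80*m,-58*m,zb*m)),(405-391,388,(-80*m,58*m,zb*m))],[.54,-.13,0],(415,48),3.6)
    # medium top edges z=.135
    for u,v in ((20,190),(60,190),(40,90),(45,297)): print('med top',wz('w1',195+u/3.4,105+v/3.4,.135).round(4))
    # tall/short end corners
    for u,v,z in ((535-391,520,.15),(762-391,510,.15),(523-391,285,.105),(745-391,275,.105)): print(wz('w1',415+u/3.6,48+v/3.6,z).round(4))
    print('bottle',wz('w1',383,131,.0525).round(3))
E
python3 fit.py
```

```text
[ 0.5113  0.1911 -0.0628] res [ 1.9 -0.2  1.1 -0.3  1.5  0.7 -1.6 -1.1 -1.3]
[ 0.5116  0.1908 -0.0583] res [ 1.9 -0.2  0.8 -0.6  1.4  1.5 -1.5 -1.  -1.2]
[ 0.579  -0.1362 -0.0211] res [ 0.5  0.2  0.3 -1.7 -1.4  1.2]
[ 0.5782 -0.1337 -0.0213] res [ 0.2  0.2  0.8 -1.7 -1.9  2.3]
med top [0.5159 0.2397 0.135 ]
med top [0.5159 0.2247 0.135 ]
med top [0.5523 0.2279 0.135 ]
med top [0.4744 0.2352 0.135 ]
[ 0.4785 -0.0813  0.15  ]
[ 0.4821 -0.1599  0.15  ]
[ 0.5558 -0.0858  0.105 ]
[ 0.5593 -0.1669  0.105 ]
bottle [ 0.547 -0.005  0.052]
```

```bash
python3 -c "
from h import *
plan([((0.505,0.20,0.24),down(-0.06),88)],lim=45)"
```

```text
[[0, 0, 0.015, 1.1, -30, 29.9, 88], [0, 0.001, 0.015, 0.7, -30, 29.8, 88], [0, 0, 0.014, 0.1, -29.9, 29.9, 88], [0, 0, 0.015, -0.2, -30, 29.9, 88]]
```

Request:
play_rows --pt "0 0 0.015 1 -30 30 88" --pt "0 0 0.015 0.7 -30 30 88" --pt "0 0 0.015 0 -30 30 88" --pt "0 0 0.015 0 -30 30 88" --pt "0 0 0 0 0 0 88"

```text
t: 2.52
eef_pos: [0.5041, 0.199, 0.2381]
orientation: [1.0, -0.031, -0.002, 0.0]
ft_force: [0.2, 0.5, 1.0]
opening: 0.0881
grip_force: 0.0
```

```bash
python3 -c "
from h import *
st();im,T=wpic('w2');c=im[20:300,150:500];cv2.imwrite('pics/w2c.png',cv2.resize(c,None,fx=2,fy=2,interpolation=cv2.INTER_CUBIC))"
```

```text
t 2.52 p [0.5041 0.199  0.2381] x [ 0.998 -0.062 -0.005] z [-0.005 -0.001 -1.   ] q [ 0.16  0.35  1.44 -0.    1.35  1.79] F [0.2 0.5 1. ] op 88.1 g 0.0
```

View pics/w2c.png

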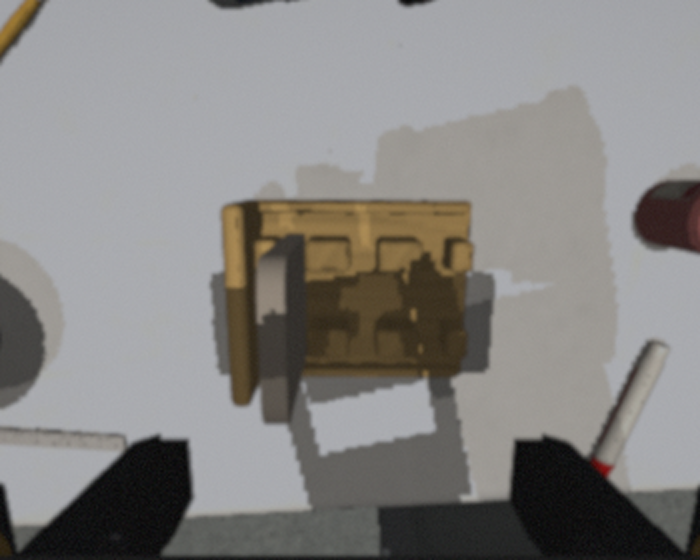

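```bash
cat > fit2.py <<'E'
import fit
from fit import *
fit.T=np.load('pics/w2.npy')
m=1e-3
for yw in (1,):
  P=lambda u,v,x,y,z:(u,v,(x*m,y*m,z*m))
  fit.fit([P(223,207,56,69,75),P(233,404,-56,69,75),P(380,None,30,-8,46),P(423,None,30,-34,46),P(350,None,30,8,46),P(446,None,30,-50,46)],[.51,.19,-.06],(150,20),2)
  fit.fit([P(223,207,56,69,75),P(233,404,-56,69,75),P(380,None,30,-8,46),P(423,None,30,-34,46),P(350,None,30,8,46),P(446,None,30,-50,46),P(470,203,56,-69,18),P(465,375,-56,-69,18)],[.51,.19,-.06],(150,20),2)
for u,v in ((258,270),(287,270),(264,400),(289,400),(276,246),(277,422)): print('med top',wz('w2',150+u/2,20+v/2,.135).round(4))
E
python3 fit2.py
```

```text
Traceback (most recent call last):
  File "fit2.py", line 7, in <module>
    fit.fit([P(223,207,56,69,75),P(233,404,-56,69,75),P(380,None,30,-8,46),P(423,None,30,-34,46),P(350,None,30,8,46),P(446,None,30,-50,46)],[.51,.19,-.06],(150,20),2)
    ^^^^^^^
AttributeError: 'function' object has no attribute 'fit'
```

```bash
sed -i 's/^import fit$/import fit as F/; s/^from fit import \*/from h import */; s/fit\.T/F.T/; s/  fit\.fit/  F.fit/' fit2.py; python3 fit2.py
```

```text
[ 0.5087  0.1934 -0.1069] res [ 3.6 -1.4  0.3  2.4 -2.  -0.8 -1.   1.6]
[ 0.5112  0.1932 -0.0653] res [ 1.3 -1.1  2.4  2.7 -3.  -1.7 -2.1  0.8  2.  -1.  -1.   1. ]
med top [0.546  0.2357 0.135 ]
med top [0.5452 0.2235 0.135 ]
med top [0.4871 0.2395 0.135 ]
med top [0.4864 0.2282 0.135 ]
med top [0.5555 0.2271 0.135 ]
med top [0.476  0.2347 0.135 ]
```

```bash
python3 -c "
from h import *
R=down(-0.066)
plan([((0.5145,0.232,0.16),R,88),((0.5145,0.232,0.10),R,88,30)],lim=45)"
```

```text
[[0, 0.001, 0.002, 3.8, -17.2, 39.9, 88], [0.001, 0.001, 0.001, 3.7, -17.1, 39.9, 88], [0, 0, 0, 0, 0, 30, 88], [0, 0, 0, 0, 0, 30, 88]]
```

Request:
play_rows --pt "0 0.002 0.002 4 -17 39 88" --pt "0 0.002 0.002 4 -17 39 88" --pt "0 0 0 0 0 30 88" --pt "0 0 0 0 0 30 88" --pt "0 0 0 0 0 0 30" --pt "0 0 0 0 0 0 10" --pt "0 0 0 0 0 0 0" --pt "0 0 0 0 0 0 0"

```text
t: 3.58
eef_pos: [0.5161, 0.2325, 0.1031]
orientation: [0.999, -0.034, 0.003, -0.0]
ft_force: [0.9, -1.1, 0.6]
opening: 0.0501
grip_force: 0.0
```

```bash
python3 -c "
from h import *
st()"
```

```text
t 3.58 p [0.5161 0.2325 0.1031] x [ 0.998 -0.067  0.005] z [ 0.005  0.    -1.   ] q [ 0.22  0.54  1.54 -0.    1.06  1.86] F [ 0.9 -1.1  0.6] op 50.1 g 0.0
```

Request:
play_rows --pt "0 0 0 0 0 2 0" --pt "0 0 0 0 0 0 0" --pt "0 0 0 0 0 0 0" --pt "0 0 0 0 0 0 0" --pt "0 0 0 0 0 0 0" --pt "0 0 0 0 0 0 0"

```text
t: 4.32
eef_pos: [0.5158, 0.2326, 0.1001]
orientation: [0.999, -0.034, 0.002, 0.0]
ft_force: [-0.2, -0.1, -0.4]
opening: 0.0113
grip_force: 30.0
```

Request:
play_rows --pt "0 0 0 0 0 -12 0" --pt "0 0 0 0 0 -25 0" --pt "0 0 0 0 0 -18 0" --pt "0 0 0 0 21 0 0" --pt "0 0 0 0 21 0 0" --pt "0 0 0 0 0 20 0" --pt "0 0 0 0 0 15 0" --pt "0 0 0 0 0 8 0"

```text
t: 5.32
eef_pos: [0.5124, 0.1902, 0.1109]
orientation: [0.999, -0.034, 0.001, 0.0]
ft_force: [1.0, -0.9, -0.8]
opening: 0.0116
grip_force: 30.0
```

```bash
python3 -c "
from h import *
st()"
```

```text
t 5.33 p [0.5124 0.1902 0.1109] x [ 0.998 -0.067  0.002] z [ 0.002 -0.001 -1.   ] q [ 0.14  0.49  1.59 -0.    1.05  1.78] F [ 1.  -0.9 -0.8] op 11.6 g 29.997730501927435
```

Request:
play_rows --pt "0 0 0 0 0 6 0" --pt "0 0 0 0 0 3 0" --pt "0 0 0 0 0 2 0" --pt "0 0 0 0 0 0.5 0" --pt "0 0 0 0 0 0 0"

```text
t: 5.95
eef_pos: [0.5131, 0.1907, 0.1008]
orientation: [0.999, -0.034, 0.002, 0.0]
ft_force: [1.3, 0.1, -2.6]
opening: 0.0116
grip_force: 30.0
```

```bash
python3 -c "
from h import *
st()"
```

```text
t 5.95 p [0.5131 0.1907 0.1008] x [ 0.998 -0.067  0.004] z [ 0.004 -0.    -1.   ] q [ 0.14  0.5   1.6  -0.    1.03  1.78] F [ 1.3  0.1 -2.6] op 11.6 g 29.997689430601895
```

```bash
cat >> h.py <<'E'
def lean(th,yaw,flip=1): # tool z down along a plaque leaning th towards mould -x; tool x = flip * mould y
    c,s=np.cos(yaw),np.sin(yaw);Z=np.array([[c,-s,0],[s,c,0],[0,0,1.]])
    z=np.array([np.sin(th),0,-np.cos(th)]);x=np.array([0,flip,0.]);return Z@np.column_stack([x,np.cross(z,x),z])
E
python3 -c "
from h import *
a=r.observe()['eef_pos']
plan([((a[0],a[1],.20),None,30,50),((0.42,-0.12,0.25),lean(.52,-.05),50)],lim=50,ang=.16)"
```

```text
[[0, 0, 0, 0.2, 0, -49.6, 30], [0, 0, 0, 0.2, 0, -49.6, 30], [-0.037, 0.037, -0.141, -6.5, 28.7, -4.6, 50], [-0.036, 0.037, -0.141, -10.4, 27.7, -3.8, 50], [-0.037, 0.037, -0.141, -14, 26.2, -3.3, 50], [-0.036, 0.038, -0.14, -17.5, 24, -3, 50], [-0.037, 0.037, -0.141, -20.5, 21.4, -2.9, 50], [-0.036, 0.037, -0.141, -23.2, 18.5, -2.9, 50]]
[[-0.037, 0.037, -0.141, -25.5, 15.2, -3.3, 50], [-0.036, 0.037, -0.141, -27.2, 11.5, -3.7, 50], [-0.037, 0.037, -0.141, -28.5, 7.7, -4.4, 50], [-0.036, 0.038, -0.14, -29.1, 3.9, -5.3, 50], [-0.037, 0.037, -0.141, -29.2, 0, -6.3, 50]]
```

Request:
play_rows --pt "0 0 0 0 0 1 0" --pt "0 0 0 0 0 0 0" --pt "0 0 0 0 0 0 12" --pt "0 0 0 0 0 0 30" --pt "0 0 0 0 0 0 30" --pt "0 0 0 0 0 0 30"

```text
t: 6.7
eef_pos: [0.513, 0.1906, 0.0997]
orientation: [0.999, -0.034, 0.002, 0.0]
ft_force: [0.6, 0.1, -0.4]
opening: 0.0301
grip_force: 0.0
```

Request:
play_rows --pt "0 0 0 0.2 0 -50 30" --pt "0 0 0 0.2 0 -50 30" --pt "-0.037 0.037 -0.141 -6.5 28.7 -4.6 50" --pt "-0.036 0.037 -0.141 -10.4 27.7 -3.8 50" --pt "-0.037 0.037 -0.141 -14 26.2 -3.3 50" --pt "-0.036 0.037 -0.141 -17.5 24 -3 50" --pt "-0.037 0.037 -0.141 -20.5 21.4 -2.9 50" --pt "-0.036 0.037 -0.141 -23.2 18.5 -2.9 50"

```text
t: 7.7
eef_pos: [0.462, 0.0205, 0.2272]
orientation: [0.912, 0.38, 0.106, 0.111]
ft_force: [0.4, -1.2, 0.3]
opening: 0.0501
grip_force: 0.0
```

Request:
play_rows --pt "-0.037 0.037 -0.141 -25.5 15.2 -3.3 50" --pt "-0.036 0.037 -0.141 -27.2 11.5 -3.7 50" --pt "-0.037 0.037 -0.141 -28.5 7.7 -4.4 50" --pt "-0.036 0.037 -0.141 -29 3.9 -5.3 50" --pt "-0.037 0.037 -0.141 -29 0 -6.3 50" --pt "0 0 0 0 0 0 50"

```text
t: 8.45
eef_pos: [0.423, -0.1024, 0.246]
orientation: [0.735, 0.633, 0.168, 0.174]
ft_force: [-0.0, -0.1, 0.1]
opening: 0.05
grip_force: 0.0
```

```bash
python3 -c "
from h import *
st();im,T=wpic('w3');cv2.imwrite('pics/w3c.png',cv2.resize(im[0:400,120:560],None,fx=1.5,fy=1.5,interpolation=cv2.INTER_CUBIC))"
```

```text
t 8.45 p [ 0.423  -0.1024  0.246 ] x [0.142 0.989 0.027] z [ 0.468 -0.043 -0.883] q [-0.66 -0.14  2.06  0.35  0.84 -0.7 ] F [-0.  -0.1  0.1] op 50.0 g 0.0
```

View pics/w3c.png

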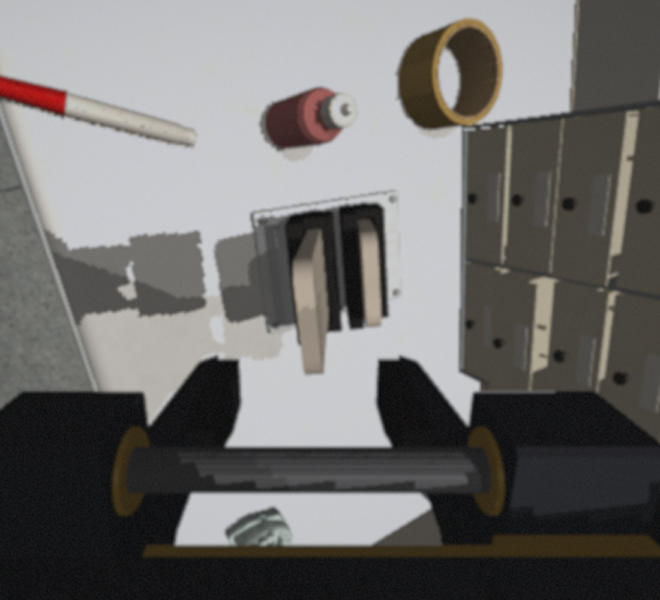

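```bash
cat > fit3.py <<'E'
from h import *
from scipy.optimize import least_squares
T1,T3=np.load('pics/w1.npy'),np.load('pics/w3.npy')
def W(q,L): c,s=np.cos(q[2]),np.sin(q[2]);return np.array([q[0]+c*L[0]-s*L[1],q[1]+s*L[0]+c*L[1],L[2]+q[3]])
A=lambda u,v:(415+(u-391)/3.6,48+v/3.6)
B=lambda u,v:(120+u/1.5,v/1.5)
m=1e-3
pts=[(T1,A(440,22),(80,58)),(T1,A(708,35),(80,-58)),(T3,B(252,214),(-80,58)),(T3,B(397,192),(80,58)),(T3,B(402,299),(80,-58))]
def f(q): return np.concatenate([proj('wrist',W(q,(x*m,y*m,0)),T)[0]-p for T,p,(x,y) in pts])
s=least_squares(f,[.578,-.135,-.05,.005],loss='soft_l1',bounds=([.4,-.3,-.3,0],[.7,0,.3,.018]));q=s.x
print(q.round(4),f(q).round(1).tolist());np.save('mould.npy',q)
q0=q.copy();q0[3]=0
def box(px,H,th): # plaque corners
    o=[]
    for n in (-6,6):
        for w in (-40,40):
            for h in (40,H):
                o.append(W(q0,((px-np.sin(th)*h+np.cos(th)*n)*m,w*m,(18+np.cos(th)*h+np.sin(th)*n)*m)))
    return np.array(o)
def draw(im,T,off,sc):
    for px,H,th,col in ((-26,150,.52,(0,0,255)),(-26,150,.6,(255,0,255)),(26,100,.52,(0,255,0))):
        p=(proj('wrist',box(px,H,th),T)-off)*sc
        for a in range(8):
            for b in (1,2,4):
                if not a&b: cv2.line(im,tuple(int(k*16) for k in p[a]),tuple(int(k*16) for k in p[a|b]),col,1,cv2.LINE_AA,4)
    return im
def crop(n,T,x0,y0,w,h,sc):
    im=cv2.imread(f'pics/{n}.png')[y0:y0+h,x0:x0+w];return draw(cv2.resize(im,None,fx=sc,fy=sc,interpolation=cv2.INTER_CUBIC),T,np.array([x0,y0]),sc)
a=crop('w3',T3,270,110,140,150,4);b=crop('w1',T1,425,80,100,150,2.3)
o=np.zeros((a.shape[0],a.shape[1]+b.shape[1],3),np.uint8);o[:,:a.shape[1]]=a;o[:b.shape[0],a.shape[1]:]=b;cv2.imwrite('pics/ov.png',o);print(o.shape)
E
python3 fit3.py
```

```text
[ 0.5773 -0.133  -0.0426  0.0089] [1.1, -0.1, 1.6, -0.2, -0.4, -0.0, -0.2, -1.2, -0.8, -1.1]
(600, 790, 3)
```

View pics/ov.png

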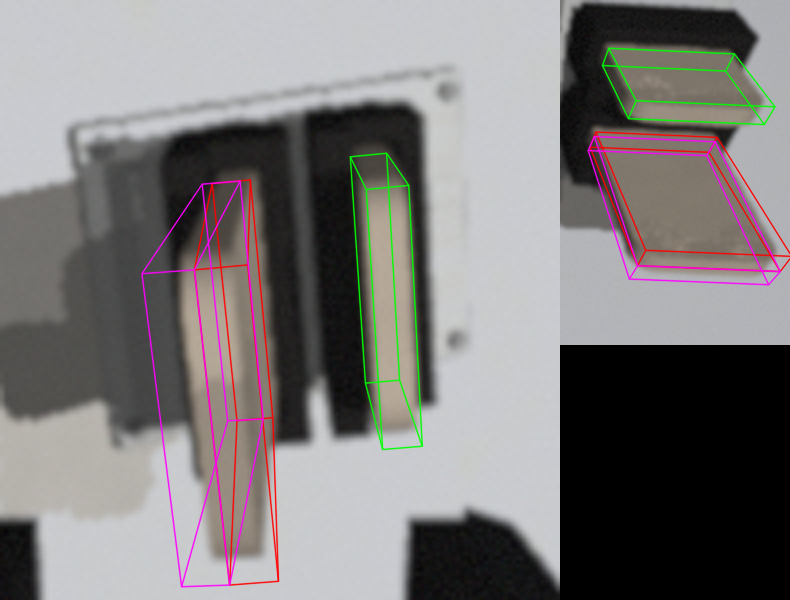

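The overlay shows the fitted tall (red/magenta) and short (green) outlines close to the real plaques. The real tall plaque leans about 0.54, and both plaques sit roughly 4 mm further towards +y. That is good enough to grasp the tall one.

```bash
cat >> h.py <<'E'
Q=np.array([.5773,-.129,-.0426])
def mp(x,y,z): c,s=np.cos(Q[2]),np.sin(Q[2]);return np.array([Q[0]+c*x-s*y,Q[1]+s*x+c*y,z])
def pk(px,h,th,n=0): return mp((px-np.sin(th)*h+np.cos(th)*n)/1e3,0,(18+np.cos(th)*h+np.sin(th)*n)/1e3)
E
python3 -c "
from h import *
R=lean(.54,Q[2])
plan([(pk(-26,175,.54),R,50),(pk(-26,103,.54),R,50,30)],lim=40,ang=.1)
print(pk(-26,103,.54))"
```

```text
[[-0.017, 0.009, -0.034, -6.3, 0, 29.2, 50], [-0.017, 0.008, -0.034, -6.6, -0.7, 29.1, 50], [-0.017, 0.009, -0.033, -6.8, -1.4, 29, 50], [0, 0, 0, 0, 0, 24, 50], [0, 0, 0, 0, 0, 24, 50], [0, 0, 0, 0, 0, 24, 50]]
[ 0.49841563 -0.12563749  0.10634399]
```

Request:
play_rows --pt "-0.017 0.009 -0.034 -6.3 0 29.2 50" --pt "-0.017 0.009 -0.034 -6.6 -0.7 29.1 50" --pt "-0.017 0.009 -0.034 -6.8 -1.4 29 50" --pt "0 0 0 0 0 0 50"

```text
t: 9.0
eef_pos: [0.4616, -0.1223, 0.1664]
orientation: [0.695, 0.668, 0.185, 0.19]
ft_force: [-1.2, -0.2, 0.5]
opening: 0.0498
grip_force: 0.0
```

```bash
python3 -c "
from h import *
st()
R=lean(.54,Q[2])
print(pk(-26,175,.54),R[:,0].round(3),R[:,2].round(3))
plan([(pk(-26,103,.54),R,50,30)],lim=40,ang=.1)
im,T=wpic('w4');cv2.imwrite('pics/w4c.png',cv2.resize(im[100:300,220:420],None,fx=3,fy=3,interpolation=cv2.INTER_CUBIC))"
```

```text
t 9.0 p [ 0.4616 -0.1223  0.1664] x [0.038 0.999 0.004] z [ 0.511 -0.016 -0.859] q [-0.67  0.07  2.11  0.58  0.6  -1.06] F [-1.2 -0.2  0.5] op 49.8 g 0.0
[ 0.46143142 -0.12406101  0.16809902] [0.043 0.999 0.   ] [ 0.514 -0.022 -0.858]
[[-0.001, -0.002, 0.001, -0.7, 0.3, 23.5, 50], [-0.001, -0.002, 0, -0.7, 0.4, 23.5, 50], [-0.001, -0.002, 0.001, -0.7, 0.3, 23.5, 50]]
```

View pics/w4c.png

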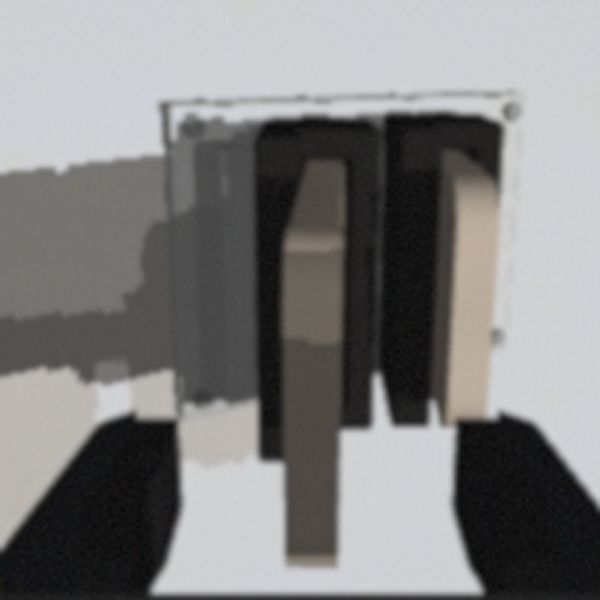

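The tall plaque's end sits almost centred between the fingers: plaque u 283-340 crop, fingers 180-455. I'll check the lateral centre numerically.

```bash
python3 -c "
from h import *
T=np.load('pics/w4.npy');K=r.get_calibration('wrist')['camera_matrix']
u=lean(.54,Q[2])[:,2]*-1
def onp(px,h,cu,cv_):
    P=pk(px,h,.54);d=T[:3,:3]@np.linalg.solve(K,[220+cu/3,100+cv_/3,1]);X=T[:3,3]+d*((P-T[:3,3])@u)/(d@u)
    D=X-P;c,s=np.cos(Q[2]),np.sin(Q[2]);return 'local y mm',round(1e3*(-s*D[0]+c*D[1]),1),'n mm',round(1e3*(D@np.cross(u,[-s,c,0])),1)
for h in (135,140): print(h,onp(-26,h,312,237),onp(-26,h,312,567))
print(onp(-26,150,283,400),onp(-26,150,340,400))
for h in (85,90): print(h,onp(26,h,475,175),onp(26,h,465,425))
plan([(pk(-26,103,.54),lean(.54,Q[2]),50,30)])
"
```

```text
135 ('local y mm', np.float64(35.5), 'n mm', np.float64(0.9)) ('local y mm', np.float64(-45.9), 'n mm', np.float64(0.9))
140 ('local y mm', np.float64(36.6), 'n mm', np.float64(0.9)) ('local y mm', np.float64(-42.6), 'n mm', np.float64(0.9))
('local y mm', np.float64(4.1), 'n mm', np.float64(6.9)) ('local y mm', np.float64(4.1), 'n mm', np.float64(-5.0))
85 ('local y mm', np.float64(37.2), 'n mm', np.float64(-2.3)) ('local y mm', np.float64(-43.9), 'n mm', np.float64(-3.4))
90 ('local y mm', np.float64(38.0), 'n mm', np.float64(-1.4)) ('local y mm', np.float64(-41.5), 'n mm', np.float64(-2.5))
[[-0.001, -0.002, 0.001, -0.7, 0, 23.9, 50], [0, -0.001, 0.001, -0.6, 0, 23.8, 50], [-0.001, -0.002, 0.001, -0.6, 0.1, 23.9, 50]]
```

Request:
play_rows --pt "-0.001 -0.002 0.001 -1.7 0.5 23.9 50" --pt "0 -0.001 0 -1.7 0 23.8 40" --pt "0 -0.002 0 -1.7 0 23.8 30" --pt "0 0 0 0 0 0 20" --pt "0 0 0 0 0 0 0" --pt "0 0 0 0 0 0 0" --pt "0 0 0 0 0 0 0" --pt "0 0 0 0 0 0 0"

```text
t: 10.05
eef_pos: [0.4987, -0.1298, 0.1081]
orientation: [0.694, 0.668, 0.184, 0.194]
ft_force: [-7.6, 3.2, 9.2]
opening: 0.0117
grip_force: 30.0
```

```bash
sed -i 's/^Q=.*/Q=np.array([.5773,-.132,-.0426])/' h.py; python3 -c "
from h import *
st()"
```

```text
t 10.05 p [ 0.4987 -0.1298  0.1081] x [ 0.04   0.999 -0.004] z [ 0.516 -0.024 -0.856] q [-0.62  0.26  2.08  0.73  0.44 -1.2 ] F [-7.6  3.2  9.2] op 11.7 g 29.99538979260251
```

```bash
python3 -c "
from h import *
s=r.observe();R=Ro.from_quat(s['orientation']).as_matrix();p=np.array(s['eef_pos'])
plan([(p-R[:,2]*.012,None,0),(p-R[:,2]*.09,None,0,26),(p-R[:,2]*.13+np.array([0,0.01,.03]),None,0,45),((.50,.2326,.28),down(np.pi-.066),0)],lim=45,ang=.13)"
```

```text
[[0, 0, 0, 0, 0, -12, 0], [0, 0, 0, 0, 0, -26, 0], [0, 0, 0, 0, 0, -26, 0], [0, 0, 0, 0, 0, -26, 0], [0, 0, 0, 4.9, 7.6, -33, 0], [0, 0, 0, 5, 7.6, -32.9, 0], [0.033, 0.032, -0.116, 27, 4.8, 0.1, 0], [0.033, 0.033, -0.115, 26.3, 8, 0.7, 0]]
[[0.032, 0.032, -0.116, 25.2, 10.9, 1.2, 0], [0.033, 0.033, -0.115, 23.7, 13.9, 1.6, 0], [0.033, 0.032, -0.116, 21.9, 16.5, 1.9, 0], [0.033, 0.032, -0.116, 19.8, 18.9, 2, 0], [0.033, 0.033, -0.115, 17.3, 21.3, 1.8, 0], [0.032, 0.032, -0.116, 14.8, 23.1, 1.7, 0], [0.033, 0.032, -0.115, 11.9, 24.7, 1.4, 0], [0.033, 0.033, -0.116, 9, 25.9, 0.8, 0]]
[[0.033, 0.032, -0.115, 5.9, 26.9, 0.2, 0], [0.033, 0.033, -0.116, 2.8, 27.3, -0.5, 0], [0.032, 0.032, -0.116, -0.4, 27.5, -1.4, 0]]
```

Request:
play_rows --pt "0 0 0 0 0 -12 0" --pt "0 0 0 0 0 -26 0" --pt "0 0 0 0 0 -26 0" --pt "0 0 0 0 0 -26 0" --pt "0 0 0 5 7.6 -33 0" --pt "0 0 0 5 7.6 -33 0" --pt "0.033 0.032 -0.116 27 4.8 0.1 0" --pt "0.033 0.033 -0.116 26.3 8 0.7 0"

```text
t: 11.05
eef_pos: [0.4417, -0.0627, 0.2541]
orientation: [0.612, 0.756, 0.16, 0.17]
ft_force: [0.5, -0.4, -2.3]
opening: 0.0119
grip_force: 30.0
```

Request:
play_rows --pt "0.033 0.032 -0.116 25.2 10.9 1.2 0" --pt "0.033 0.032 -0.116 23.7 13.9 1.6 0" --pt "0.033 0.032 -0.116 22 16.5 1.9 0" --pt "0.033 0.032 -0.116 19.8 18.9 2 0" --pt "0.033 0.032 -0.116 17.3 21.3 1.8 0" --pt "0.033 0.032 -0.116 14.8 23.1 1.7 0" --pt "0.033 0.032 -0.116 11.9 24.7 1.4 0" --pt "0.033 0.032 -0.116 9 26 0.8 0"

```text
t: 12.05
eef_pos: [0.4838, 0.1524, 0.2723]
orientation: [0.202, 0.977, 0.044, 0.05]
ft_force: [0.2, 0.6, -1.3]
opening: 0.0118
grip_force: 30.0
```

```bash
python3 -c "
from h import *
st()
R=down(np.pi-.066)
plan([((.5155,.2326,.26),R,0),((.5155,.2326,.19),R,0,30)],lim=30,ang=.1)"
```

```text
t 12.05 p [0.4838 0.1524 0.2723] x [-0.913  0.4   -0.08 ] z [ 0.115  0.066 -0.991] q [ 0.04  0.18  1.59  0.06  1.26 -1.14] F [ 0.2  0.6 -1.3] op 11.8 g 29.9960461165756
[[0.023, 0.024, -0.085, 1, 21.1, 5.3, 0], [0.023, 0.025, -0.086, -0.9, 21.2, 4.8, 0], [0.023, 0.024, -0.085, -2.8, 21.2, 4.2, 0], [0.023, 0.024, -0.086, -4.8, 21, 3.7, 0], [0, 0, 0, 0, 0, 23.3, 0], [0, 0, 0, 0, 0, 23.4, 0], [0, 0, 0, 0.1, 0, 23.3, 0]]
```

Request:
play_rows --pt "0.023 0.024 -0.085 1 21 5.3 0" --pt "0.023 0.024 -0.086 -0.9 21 4.8 0" --pt "0.023 0.024 -0.086 -2.8 21 4.2 0" --pt "0.023 0.024 -0.086 -4.8 21 3.7 0" --pt "0 0 0 0 0 23 0" --pt "0 0 0 0 0 23 0" --pt "0 0 0 0 0 22 0" --pt "0 0 0 0 0 0 0"

```text
t: 13.05
eef_pos: [0.5153, 0.2313, 0.1909]
orientation: [0.034, 0.999, 0.0, -0.0]
ft_force: [-0.1, -0.4, -1.1]
opening: 0.0117
grip_force: 30.0
```

```bash
python3 -c "
from h import *
st()
R=down(np.pi-.066)
plan([((.5155,.2326,.17),R,0,30),((.5155,.2326,.125),R,0,15)],lim=30,ang=.1)
wpic('w5')"
```

```text
t 13.05 p [0.5153 0.2313 0.1909] x [-0.998  0.068  0.001] z [-0.001  0.    -1.   ] q [ 0.21  0.44  1.44  0.    1.26 -1.29] F [-0.1 -0.4 -1.1] op 11.7 g 29.996195593848825
[[0, -0.001, -0.002, -0.1, 1.3, 20.9, 0], [0, 0, 0, 0, 0, 15, 0], [0, 0, 0, 0, 0, 15, 0], [0, 0, 0, 0, 0, 15, 0]]
```

Request:
play_rows --pt "0 0 0 0 1.2 21 0" --pt "0 0 0 0 0 15 0" --pt "0 0 0 0 0 15 0" --pt "0 0 0 0 0 12 0" --pt "0 0 0 0 0 4 0" --pt "0 0 0 0 0 2 0" --pt "0 0 0 0 0 1 0"

```text
t: 13.98
eef_pos: [0.5164, 0.2334, 0.1216]
orientation: [0.033, 0.999, 0.001, 0.001]
ft_force: [-0.2, 0.3, -2.1]
opening: 0.0117
grip_force: 30.0
```

Request:
play_rows --pt "0 0 0 0 0 2 0" --pt "0 0 0 0 0 2 0" --pt "0 0 0 0 0 1 0" --pt "0 0 0 0 0 0 0"

```text
t: 14.48
eef_pos: [0.5162, 0.2333, 0.1163]
orientation: [0.033, 0.999, 0.001, 0.001]
ft_force: [0.6, 0.7, -0.6]
opening: 0.0119
grip_force: 30.0
```

Request:
play_rows --pt "0 0 0 0 0 1 0" --pt "0 0 0 0 0 0 0"

```text
t: 14.72
eef_pos: [0.5162, 0.2333, 0.1153]
orientation: [0.033, 0.999, 0.001, 0.001]
ft_force: [0.5, -0.2, -1.2]
opening: 0.0117
grip_force: 30.0
```

Request:
play_rows --pt "0 0 0 0 0 1 0" --pt "0 0 0 0 0 0 0"

```text
t: 14.98
eef_pos: [0.5164, 0.2334, 0.1145]
orientation: [0.033, 0.999, 0.001, 0.001]
ft_force: [-0.7, -0.6, 1.0]
opening: 0.0118
grip_force: 30.0
```

Request:
play_rows --pt "0 0 0 0 0 1 0" --pt "0 0 0 0 0 0 0"

```text
t: 15.22
eef_pos: [0.5165, 0.2334, 0.1145]
orientation: [0.033, 0.999, 0.001, 0.001]
ft_force: [-2.3, -0.6, 8.0]
opening: 0.0118
grip_force: 30.0
```

Request:
play_rows --pt "0 0 0 0 0 0 18" --pt "0 0 0 0 0 0 24" --pt "0 0 0 0 0 0 24" --pt "0 0 0 0 0 -15 24" --pt "0 0 0 0 0 -35 24" --pt "0 0 0 0 0 -40 24" --pt "0 0 0 0 0 0 60"

```text
t: 16.1
eef_pos: [0.5173, 0.2335, 0.2072]
orientation: [0.033, 0.999, 0.002, 0.004]
ft_force: [-0.0, 0.2, 0.2]
opening: 0.0319
grip_force: 0.0
```

```bash
python3 -c "
from h import *
st()
R=lean(.47,Q[2])@np.array([[0,1,0],[-1,0,0],[0,0,1.]]);
if R[0,0]>0: R=R@np.diag([-1,-1,1])
print(R.round(2).tolist())
p=pk(26,85-19+75,.52);print(p)
plan([(p,R,88)],lim=48,ang=.13)"
```

```text
t 16.1 p [0.5173 0.2335 0.2072] x [-0.998  0.067 -0.008] z [ 0.008  0.003 -1.   ] q [ 0.22  0.43  1.42  0.    1.29 -1.29] F [-0.   0.2  0.2] op 31.9 g 0.0
[[-0.89, 0.04, 0.45], [0.04, 1.0, -0.02], [-0.45, 0.0, -0.89]]
[ 0.53327987 -0.13012361  0.1403625 ]
[[0, -0.058, -0.003, -5, -45.2, 8.2, 88], [0, -0.058, -0.003, -4.3, -45.3, 8.5, 88], [-0.001, -0.057, -0.003, -3.7, -45.3, 8.7, 88], [0, -0.058, -0.003, -3.1, -45.3, 8.9, 88], [0, -0.058, -0.003, -2.4, -45.3, 9, 88], [-0.001, -0.058, -0.003, -1.7, -45.3, 9.2, 88], [0, -0.057, -0.004, -1.1, -45.3, 9.2, 88], [0, -0.058, -0.003, -0.4, -45.3, 9.2, 88]]
```

Request:
play_rows --pt "0 -0.058 -0.003 -5 -45 6 88" --pt "0 -0.058 -0.003 -4.3 -45 6 88" --pt "0 -0.058 -0.003 -3.7 -45 6 88" --pt "0 -0.058 -0.003 -3.1 -45 6 88" --pt "0 -0.058 -0.003 -2.4 -45 6 88" --pt "0 -0.058 -0.003 -1.7 -45 6 88" --pt "0 -0.058 -0.003 -1.1 -45 6 88" --pt "0 -0.058 -0.003 -0.4 -46 6 88"

```text
t: 17.1
eef_pos: [0.5263, -0.1304, 0.1591]
orientation: [0.021, 0.973, -0.007, 0.231]
ft_force: [1.4, 0.6, -0.5]
opening: 0.0878
grip_force: 0.0
```

Request:
play_rows --pt "0 0 0 0 0 0 88"

```text
t: 17.23
eef_pos: [0.5258, -0.1314, 0.1585]
orientation: [0.023, 0.973, -0.007, 0.23]
ft_force: [0.1, 0.3, 0.3]
opening: 0.0879
grip_force: 0.0
```

```bash
python3 -c "
from h import *
st()
im,T=wpic('w6');cv2.imwrite('pics/w6c.png',cv2.resize(im[100:300,200:460],None,fx=3,fy=3,interpolation=cv2.INTER_CUBIC))"
```

```text
t 17.23 p [ 0.5258 -0.1314  0.1585] x [-0.893  0.042 -0.448] z [ 0.447 -0.024 -0.894] q [-0.57  0.24  1.9   0.38  0.62 -2.36] F [0.1 0.3 0.3] op 87.9 g 0.0
```

View pics/w6c.png

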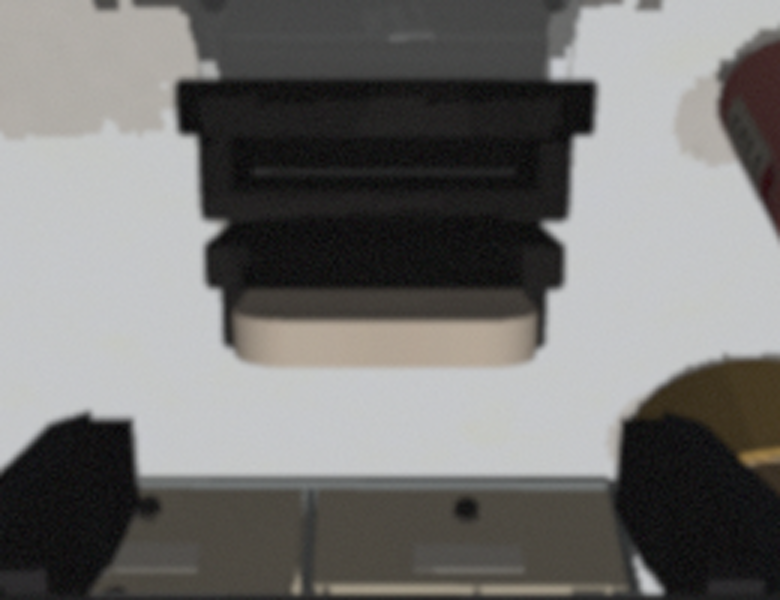

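The crop shows the short plaque's end at u 234-537 (centre 385) and v 318-365. The fingers' inner edges are at 133 and 622 (centre 377), so the plaque is square to the tool and about 2.5 mm towards tool +y.

```bash
python3 -c "
from h import *
T=np.load('pics/w6.npy');K=r.get_calibration('wrist')['camera_matrix']
for th in (.52,.5,.56):
    u=-lean(th,Q[2])[:,2];P=pk(26,100,th);c,s=np.cos(Q[2]),np.sin(Q[2]);n=np.cross([-s,c,0],u)
    for v in (318,342,365):
        d=T[:3,:3]@np.linalg.solve(K,[200+385.5/3,100+v/3,1]);X=T[:3,3]+d*((P-T[:3,3])@u)/(d@u);D=X-P
        print(th,v,'y',round(1e3*(-s*D[0]+c*D[1]),1),'n',round(1e3*D@n,1))
s=r.observe();R=Ro.from_quat(s['orientation']).as_matrix();p=np.array(s['eef_pos'])
print('tcp in plaque frame h,n,y',[(np.dot(p-pk(26,0,.52),a)*1e3).round(1) for a in (-lean(.52,Q[2])[:,2],np.cross([-np.sin(Q[2]),np.cos(Q[2]),0],-lean(.52,Q[2])[:,2]),[-np.sin(Q[2]),np.cos(Q[2]),0])])"
```

```text
0.52 318 y 0.6 n -7.7
0.52 342 y 0.6 n -1.5
0.52 365 y 0.6 n 4.5
0.5 318 y 0.6 n -9.7
0.5 342 y 0.6 n -3.5
0.5 365 y 0.6 n 2.5
0.56 318 y 0.6 n -3.6
0.56 342 y 0.6 n 2.5
0.56 365 y 0.6 n 8.4
tcp in plaque frame h,n,y [np.float64(160.6), np.float64(2.9), np.float64(0.0)]
```

Request:
play_rows --pt "0 0 0 0 2 10 88" --pt "0 0 0 0 0 25 88" --pt "0 0 0 0 0 25 88" --pt "0 0 0 0 0 20 88" --pt "0 0 0 0 0 9 88" --pt "0 0 0 0 0 4 88" --pt "0 0 0 0 0 0 88"

```text
t: 18.15
eef_pos: [0.5685, -0.1288, 0.0764]
orientation: [0.021, 0.973, -0.007, 0.231]
ft_force: [-0.5, -0.6, -0.2]
opening: 0.0878
grip_force: 0.0
```

```bash
cat >> h.py <<'E'
def inpl(th=.52):
    s=r.observe();p=np.array(s['eef_pos']);yv=np.array([-np.sin(Q[2]),np.cos(Q[2]),0]);u=-lean(th,Q[2])[:,2]
    print('h,n,y',[round(float(np.dot(p-pk(26,0,th),a))*1e3,1) for a in (u,np.cross(yv,u),yv)])
E
python3 -c "
from h import *
st();inpl()
T=np.load('pics/w6.npy');im,T=wpic('w7')"
```

```text
t 18.15 p [ 0.5685 -0.1288  0.0764] x [-0.893  0.037 -0.449] z [ 0.448 -0.022 -0.894] q [-0.51  0.45  1.86  0.48  0.45 -2.43] F [-0.5 -0.6 -0.2] op 87.8 g 0.0
h,n,y [68.0, -1.3, 2.9]
```

```bash
python3 -c "
from h import *
c=r.get_calibration('wrist');M=np.array(c['mount']);im=cv2.imread('pics/w7.png').astype(int)
for x in (-.006,0.0,.006):
  print(x,[proj('wrist',np.array([x,y,-.018]),M)[0].round(0).tolist() for y in (-.04,.04)])
for z in (-.018,-.03):
  v=int(round(proj('wrist',np.array([0,0,z]),M)[0][1]));row=im[v-1:v+2].mean(0).astype(int)
  print(v,[(u,row[u].tolist()) for u in list(range(186,236,3))+list(range(416,466,3))])
"
```

```text
-0.006 [[245.0, 280.0], [405.0, 280.0]]
0.0 [[244.0, 269.0], [406.0, 269.0]]
0.006 [[243.0, 259.0], [407.0, 258.0]]
269 [(186, [181, 180, 178]), (189, [56, 56, 55]), (192, [25, 23, 24]), (195, [24, 24, 23]), (198, [26, 23, 22]), (201, [25, 22, 21]), (204, [24, 24, 23]), (207, [19, 21, 21]), (210, [21, 21, 22]), (213, [19, 17, 20]), (216, [25, 24, 25]), (219, [21, 22, 22]), (222, [24, 22, 24]), (225, [23, 20, 21]), (228, [19, 19, 19]), (231, [23, 22, 22]), (234, [21, 20, 23]), (416, [22, 22, 22]), (419, [23, 21, 21]), (422, [23, 22, 23]), (425, [21, 20, 21]), (428, [18, 17, 19]), (431, [21, 21, 23]), (434, [20, 16, 18]), (437, [19, 19, 20]), (440, [24, 25, 24]), (443, [20, 20, 20]), (446, [24, 23, 23]), (449, [25, 24, 23]), (452, [26, 24, 23]), (455, [27, 24, 24]), (458, [25, 22, 22]), (461, [25, 24, 25]), (464, [32, 42, 50])]
283 [(186, [25, 24, 23]), (189, [22, 21, 22]), (192, [25, 23, 22]), (195, [23, 22, 21]), (198, [21, 19, 18]), (201, [21, 20, 19]), (204, [19, 19, 22]), (207, [19, 17, 18]), (210, [20, 20, 19]), (213, [21, 22, 24]), (216, [19, 18, 19]), (219, [21, 19, 21]), (222, [19, 19, 19]), (225, [21, 19, 21]), (228, [22, 21, 21]), (231, [24, 24, 23]), (234, [24, 22, 22]), (416, [23, 23, 23]), (419, [20, 17, 19]), (422, [19, 19, 18]), (425, [21, 20, 20]), (428, [21, 22, 21]), (431, [19, 21, 21]), (434, [20, 20, 21]), (437, [20, 20, 21]), (440, [22, 21, 22]), (443, [18, 19, 21]), (446, [21, 20, 20]), (449, [20, 20, 21]), (452, [24, 22, 20]), (455, [24, 21, 22]), (458, [25, 23, 23]), (461, [27, 25, 24]), (464, [24, 23, 23])]
```

```bash
python3 -c "
import cv2,numpy as np
im=cv2.imread('pics/w7.png').astype(int)
for v in (245,255,265,275,285):
  g=im[v-1:v+2].mean(0).mean(1);e=[(u,int(g[u-1]),int(g[u+1])) for u in range(200,450) if abs(g[u+1]-g[u-1])>25];print(v,e)
"
```

```text
245 [(210, 227, 184), (211, 212, 140), (212, 184, 94), (213, 140, 55), (214, 94, 33), (215, 55, 24), (398, 39, 93), (399, 47, 166), (400, 93, 220), (401, 166, 232), (405, 231, 171), (406, 220, 101), (407, 171, 39), (408, 101, 19), (436, 28, 77), (437, 44, 120), (438, 77, 166), (439, 120, 203), (440, 166, 223), (441, 203, 230)]
255 [(200, 220, 160), (201, 196, 120), (202, 160, 79), (203, 120, 47), (204, 79, 29), (238, 33, 59), (398, 72, 110), (399, 78, 163), (400, 110, 208), (401, 163, 227), (404, 231, 180), (405, 222, 108), (406, 180, 44), (407, 108, 18), (408, 44, 18), (446, 27, 64), (447, 40, 101), (448, 64, 142), (449, 101, 181)]
265 [(236, 22, 55), (237, 34, 73), (400, 78, 125), (401, 85, 181), (402, 125, 214), (404, 214, 117), (405, 187, 47), (406, 117, 19), (407, 47, 22)]
275 [(236, 22, 58), (237, 30, 92), (238, 58, 115), (239, 92, 118), (241, 118, 90), (398, 84, 114), (399, 96, 143), (400, 114, 188), (401, 143, 224), (402, 188, 232), (406, 229, 172), (407, 216, 107), (408, 172, 51), (409, 107, 24), (410, 51, 17)]
285 [(236, 20, 80), (237, 40, 128), (238, 80, 155), (246, 159, 114), (247, 144, 94), (248, 114, 87), (388, 92, 119), (389, 102, 133), (390, 119, 148), (391, 133, 161), (399, 137, 186), (400, 150, 220), (401, 186, 230), (411, 230, 171), (412, 217, 107), (413, 171, 51), (414, 107, 26), (415, 51, 21)]
```

Request:
play_rows --pt "0 0 0 0 -1.7 0 88" --pt "0 0 0 0 0 0 80" --pt "0 0 0 0 0 0 60" --pt "0 0 0 0 0 0 60" --pt "0 0 0 0 0 0 60"

```text
t: 18.82
eef_pos: [0.5685, -0.1311, 0.0766]
orientation: [0.021, 0.973, -0.007, 0.231]
ft_force: [-4.1, -1.1, 6.5]
opening: 0.0797
grip_force: 30.0
```

```bash
python3 -c "
from h import *
st();inpl()
p=np.array(r.observe()['eef_pos']);R=Ro.from_quat(r.observe()['orientation']).as_matrix()
u=-lean(.53,Q[2])[:,2];c=.05
b=p+u*.012;d=p+u*.085
Rf=None
# plaque frame now: z=u, x=n ; want plaque z up, mould x -> rack -y : yaw -90
yaw=-.066
x=Ro.from_matrix(lean(.53,Q[2])).as_matrix()
n=np.cross([-np.sin(Q[2]),np.cos(Q[2]),0],u);P0=np.column_stack([n,np.cross(u,n),u])
cs,sn=np.cos(yaw-np.pi/2),np.sin(yaw-np.pi/2);P1=np.array([[cs,-sn,0],[sn,cs,0],[0,0,1.]])
R1=P1@P0.T@R;np.save('R1.npy',R1);print(R1.round(3).tolist())
slot=np.array([.513,.191,0])+.042*np.array([np.sin(yaw),-np.cos(yaw),0]);print('slot_open',slot)
foot=pk(26,0,.53);off=P1@P0.T@(p-foot);print('tcp-foot off',off.round(4));np.save('off.npy',off)
t=slot+off+np.array([0,0,.01]);np.save('t.npy',t);print('target',t)
plan([(b,None,60),(d,None,60,25),((.47,-.09,.24),None,60,45),((t[0]-.02,t[1],t[2]+.15),R1,60)],lim=45,ang=.12)
"
```

```text
t 18.82 p [ 0.5685 -0.1311  0.0766] x [-0.893  0.037 -0.449] z [ 0.449 -0.023 -0.893] q [-0.52  0.46  1.86  0.48  0.45 -2.44] F [-4.1 -1.1  6.5] op 79.7 g 30.0089421466123
h,n,y [68.2, -1.1, 0.6]
[[0.065, 0.998, 0.0], [0.996, -0.065, 0.064], [0.064, -0.004, -0.998]]
slot_open [0.51023001 0.14909144 0.        ]
tcp-foot off [0.0006 0.0004 0.0682]
target [0.51082071 0.14947387 0.07816447]
[[0, 0, 0, 0.8, 0, -12, 60], [0, 0, 0, 1.5, -0.1, -24.3, 60], [0, 0, 0, 1.6, -0.1, -24.3, 60], [0, 0, 0, 1.5, -0.1, -24.2, 60], [0, 0, 0, 3.5, 12.1, -35.4, 60], [0, 0, 0, 3.6, 12.1, -35.5, 60], [0, 0, 0, 3.5, 12.2, -35.4, 60], [0.023, 0.03, 0.113, -0.3, 17.2, 1, 60]]
[[0.023, 0.03, 0.112, 1.6, 17.1, 0.7, 60], [0.023, 0.03, 0.113, 3.5, 16.8, 0.3, 60], [0.023, 0.03, 0.112, 5.4, 16.3, 0.1, 60], [0.023, 0.03, 0.113, 7.1, 15.6, -0.1, 60], [0.022, 0.029, 0.112, 8.9, 14.8, -0.2, 60], [0.023, 0.03, 0.113, 10.5, 13.6, -0.2, 60], [0.023, 0.03, 0.112, 11.9, 12.3, -0.2, 60], [0.023, 0.03, 0.113, 13.3, 11, -0.1, 60]]
[[0.023, 0.03, 0.112, 14.4, 9.3, 0.1, 60], [0.023, 0.03, 0.113, 15.3, 7.8, 0.3, 60], [0.023, 0.03, 0.112, 16.2, 5.9, 0.7, 60], [0.023, 0.029, 0.113, 16.6, 4.1, 1, 60], [0.023, 0.03, 0.112, 17, 2.3, 1.5, 60]]
```

Request:
play_rows --pt "0 0 0 0.8 0 -12 60" --pt "0 0 0 1.5 0 -24.3 60" --pt "0 0 0 1.6 0 -24.3 60" --pt "0 0 0 1.5 0 -24.2 60" --pt "0 0 0 3.5 12 -35.4 60" --pt "0 0 0 3.5 12 -35.4 60" --pt "0 0 0 3.5 12 -35.4 60" --pt "0.023 0.03 0.113 0 17.2 1 60"

```text
t: 19.82
eef_pos: [0.4703, -0.0728, 0.2408]
orientation: [0.08, 0.973, -0.005, 0.217]
ft_force: [0.7, -0.7, -2.3]
opening: 0.08
grip_force: 30.0
```

Request:
play_rows --pt "0.023 0.03 0.113 1.6 17.1 0.7 60" --pt "0.023 0.03 0.113 3.5 16.8 0.3 60" --pt "0.023 0.03 0.113 5.4 16.3 0 60" --pt "0.023 0.03 0.113 7.1 15.6 0 60" --pt "0.023 0.03 0.113 8.9 14.8 0 60" --pt "0.023 0.03 0.113 10.5 13.6 0 60" --pt "0.023 0.03 0.113 12 12.3 0 60" --pt "0.023 0.03 0.113 13.3 11 0 60"

```text
t: 20.82
eef_pos: [0.4827, 0.0646, 0.2313]
orientation: [0.515, 0.854, 0.012, 0.073]
ft_force: [0.2, 0.5, -1.2]
opening: 0.0797
grip_force: 30.0
```

```bash
python3 -c "
from h import *
st();t=np.load('t.npy');R1=np.load('R1.npy')
plan([(t+[0,0,.12],R1,60),(t+[0,0,.06],R1,60,30)],lim=40,ang=.12)"
```

```text
t 20.82 p [0.4827 0.0646 0.2313] x [-0.46   0.881 -0.112] z [ 0.137 -0.055 -0.989] q [-0.09  0.17  1.71 -0.05  1.12 -0.55] F [ 0.2  0.5 -1.2] op 79.7 g 30.001428897429605
[[0.022, 0.029, 0.111, 13.1, 12.3, 6.4, 60], [0.022, 0.03, 0.111, 14.2, 10.9, 6.5, 60], [0.023, 0.029, 0.111, 15.1, 9.4, 6.8, 60], [0.022, 0.029, 0.111, 15.9, 7.8, 7, 60], [0.022, 0.03, 0.111, 16.5, 6.2, 7.3, 60], [0, 0, 0, -1.9, 0.1, 29.9, 60], [0, 0, 0, -2, 0.2, 30, 60]]
```

Request:
play_rows --pt "0.022 0.03 0.111 13.1 12.3 6.4 60" --pt "0.022 0.03 0.111 14.2 10.9 6.5 60" --pt "0.022 0.03 0.111 15.1 9.4 6.8 60" --pt "0.022 0.03 0.111 15.9 7.8 7 60" --pt "0.022 0.03 0.111 16.5 6.2 7.3 60" --pt "0 0 0 -2 0 30 60" --pt "0 0 0 -2 0 30 60" --pt "0 0 0 0 0 0 60"

```text
t: 21.82
eef_pos: [0.5097, 0.1489, 0.1368]
orientation: [0.728, 0.685, 0.022, -0.025]
ft_force: [0.1, -0.0, -1.8]
opening: 0.0796
grip_force: 30.0
```

```bash
python3 -c "
from h import *
st();t=np.load('t.npy');R1=np.load('R1.npy');print(t)
plan([(t+[0,0,.012],R1,60,20)],ang=.12)
im,T=wpic('w8');cv2.imwrite('pics/w8c.png',cv2.resize(im,None,fx=1.25,fy=1.25))"
```

```text
t 21.82 p [0.5097 0.1489 0.1368] x [0.062 0.996 0.066] z [-0.002  0.066 -0.998] q [0.03 0.42 1.63 0.07 1.09 0.06] F [ 0.1 -0.  -1.8] op 79.6 g 30.00629300123137
[0.51082071 0.14947387 0.07816447]
[[-0.001, -0.001, 0.001, -0.8, 0.5, 15.5, 60], [-0.001, 0, 0.001, -0.8, 0.4, 15.6, 60], [-0.001, -0.001, 0.002, -0.8, 0.4, 15.5, 60]]
```

```bash
python3 -c "
from h import *
a=cv2.imread('pics/w8.png')[60:300,180:480];s=r.camera('side');cv2.imwrite('pics/side8.png',s)
b=s[170:230,290:360]
a=cv2.resize(a,None,fx=1.6,fy=1.6,interpolation=cv2.INTER_CUBIC);b=cv2.resize(b,None,fx=4.4,fy=4.4,interpolation=cv2.INTER_CUBIC)
o=np.zeros((384,480+b.shape[1],3),np.uint8);o[:,:480]=a;o[:b.shape[0],480:]=b;cv2.imwrite('pics/c8.png',o)"
```

```text
(no output)
```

View pics/c8.png

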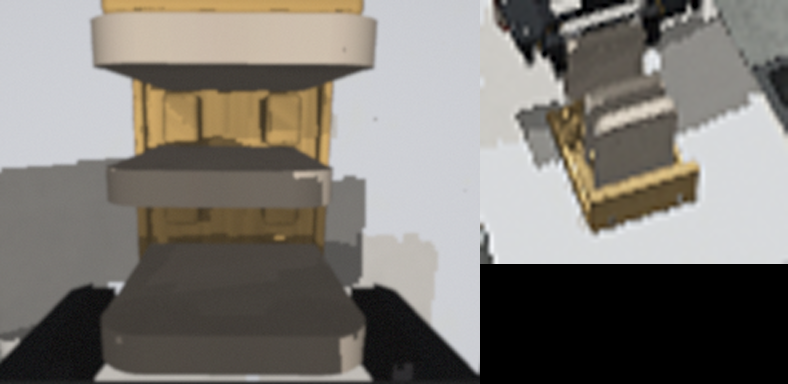

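The wrist part of the composite shows the tall plaque (v 15-65), the medium (165-205) and the held short one (foot edge v≈245, top edge v≈320), all parallel to the slots. The side part shows both placed plaques upright. I'll check the held plaque's tilt from those two edges.

```bash
python3 -c "
from h import *
T=np.load('pics/w8.npy');p=np.array(r.observe()['eef_pos']);off=np.load('off.npy');foot=p-off
c,s=np.cos(-.066),np.sin(-.066);xv=np.array([c,s,0]);yv=np.array([-s,c,0])
for tilt in (-.1,0,.1):
  u=np.array([0,0,np.cos(tilt)])+yv*np.sin(tilt); n=np.cross(u,xv);g=p+[0,0,.019]
  f=g-u*.087
  print(tilt,'foot',proj('wrist',[f+n*.006-xv*.04,f+n*.006+xv*.04],T).round(1).tolist(),'top',proj('wrist',[f+n*.006+u*.1,f-n*.006+u*.1],T).round(1).tolist(),'foot y',round(f[1],4))
# rack parts: predicted post tops & slots
R0=np.array([.513,.191,0])
for L in ((0,.042,.160),(0,0,.135)):
  for d in(-.006,.006): print(L,proj('wrist',R0+xv*L[0]+yv*(L[1]+d)+[0,0,L[2]],T).round(1).tolist())
print('meas foot v',60+245/1.6,'top',60+320/1.6,60+370/1.6,'tall',60+15/1.6,60+68/1.6,'med',60+168/1.6,60+206/1.6)
"
```

```text
-0.1 foot [[274.3, 200.5], [380.4, 201.0]] top [[327.3, 276.4], [327.2, 299.6]] foot y 0.1577
0 foot [[275.0, 211.2], [379.6, 211.7]] top [[327.3, 273.1], [327.2, 297.9]] foot y 0.149
0.1 foot [[275.4, 222.0], [379.0, 222.6]] top [[327.4, 269.7], [327.2, 295.8]] foot y 0.1403
(0, 0.042, 0.16) [[325.4, 101.1]]
(0, 0.042, 0.16) [[325.5, 70.0]]
(0, 0, 0.135) [[325.4, 188.9]]
(0, 0, 0.135) [[325.4, 166.3]]
meas foot v 213.125 top 260.0 291.25 tall 69.375 102.5 med 165.0 188.75
```

Request:
play_rows --pt "0 0 0 -0.8 1 15.5 60" --pt "0 0 0 -0.8 0 15.5 60" --pt "0 0 0 -0.8 0 15.5 60" --pt "0 0 0 -0.3 0 5 60" --pt "0 0 0 0 0 2 60" --pt "0 0 0 0 0 0 60"

```text
t: 22.68
eef_pos: [0.5125, 0.1499, 0.0849]
orientation: [0.728, 0.685, 0.024, -0.023]
ft_force: [-0.4, 1.0, -2.7]
opening: 0.0798
grip_force: 30.0
```

Request:
play_rows --pt "0 0 0 -0.1 0 2 60" --pt "0 0 0 -0.1 0 1.5 60" --pt "0 0 0 0 0 1 60" --pt "0 0 0 0 0 0 60"

```text
t: 23.18
eef_pos: [0.5123, 0.15, 0.0802]
orientation: [0.728, 0.685, 0.024, -0.023]
ft_force: [0.1, 0.3, -2.5]
opening: 0.0795
grip_force: 30.0
```

Request:
play_rows --pt "0 0 0 0 0 1 60" --pt "0 0 0 0 0 0 60"

```text
t: 23.42
eef_pos: [0.5123, 0.15, 0.0792]
orientation: [0.728, 0.685, 0.024, -0.023]
ft_force: [0.4, 0.1, -1.5]
opening: 0.0796
grip_force: 30.0
```

Request:
play_rows --pt "0 0 0 0 0 1 60" --pt "0 0 0 0 0 0 60"

```text
t: 23.68
eef_pos: [0.5124, 0.1501, 0.0783]
orientation: [0.728, 0.685, 0.024, -0.023]
ft_force: [-0.3, 0.7, 0.5]
opening: 0.0801
grip_force: 30.0
```

Request:
play_rows --pt "0 0 0 0 0 1 60" --pt "0 0 0 0 0 0 60"

```text
t: 23.92
eef_pos: [0.5124, 0.1502, 0.0783]
orientation: [0.728, 0.685, 0.024, -0.023]
ft_force: [-4.9, -1.0, 9.8]
opening: 0.0798
grip_force: 30.0
```

Request:
play_rows --pt "0 0 0 0 0 0 82" --pt "0 0 0 0 0 0 88" --pt "0 0 0 0 0 0 88" --pt "0 0 0 0 0 -12 88" --pt "0 0 0 0 0 -25 88" --pt "0 0 0 0 0 -40 88" --pt "0 0 0 0 0 -45 88" --pt "0 0 0 0 0 0 88"

```text
t: 24.92
eef_pos: [0.5133, 0.1419, 0.2027]
orientation: [0.728, 0.685, 0.027, -0.021]
ft_force: [-0.3, 0.5, -0.5]
opening: 0.0881
grip_force: 0.0
```

```bash
python3 -c "
from h import *
st();im,T=wpic('w9');s=r.camera('side')
c,s_=np.cos(-.066),np.sin(-.066);xv=np.array([c,s_,0]);yv=np.array([-s_,c,0]);R0=np.array([.513,.191,0])
g=im.astype(int).mean(2)
for nm,y,z in (('tall',.042,.16),('med',0,.135),('short',-.042,.11)):
  a=proj('wrist',[R0+yv*(y+d)+[0,0,z] for d in (-.006,.006)],T).round(1);u=int(a[0,0])
  col=g[:,u-25:u+26].mean(1);lo,hi=int(a[:,1].min())-14,int(a[:,1].max())+14
  e=[(v,int(col[v+1]-col[v-1])) for v in range(max(lo,1),min(hi,398)) if abs(col[v+1]-col[v-1])>14]
  print(nm,'pred v',a[:,1].tolist(),'edges',e)
b=r.get_calibration('side')
"
```

```text
t 24.93 p [0.5133 0.1419 0.2027] x [0.061 0.996 0.068] z [ 0.01   0.067 -0.998] q [0.02 0.35 1.55 0.07 1.23 0.06] F [-0.3  0.5 -0.5] op 88.1 g 0.0
tall pred v [100.3, 79.9] edges [(65, -31), (73, -15), (74, -15), (75, -17), (76, -19), (78, 49), (79, 51), (80, 24), (97, -17), (98, -50), (99, -79), (100, -71), (101, -28), (112, 20), (113, 36)]
med pred v [163.1, 146.7] edges [(140, -16), (141, -41), (142, -47), (143, -22), (145, 37), (146, 72), (147, 71), (148, 31), (150, -33), (151, -30), (152, -17), (163, -26), (164, -27)]
short pred v [209.0, 195.4] edges [(193, 19), (194, 22)]
```

```bash
python3 -c "
from bench import r
print(r.hand_in())"
```

```text
the job is handed in; nothing more can be done
None
```

I moved all three plaques to their slots, let go of each one and handed the job in at about 25 s of the 72 s allowed. No verdict came back, but the last wrist picture showed the tall and medium plaques within about 1-2 mm of their slots, with only one edge of the short plaque clear enough to check.

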